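# Half-close the bayonet lid of a watch travel canister and hold it

## Robot

A 6-joint arm with a two-finger parallel gripper is mounted at the origin on the work surface. World frame = base frame: x ahead of the robot, y to its left, z up, the work surface at z = 0. Lengths are in m, angles in rad, forces in N, time in s.
With the tool pointing down it reaches from about 0.25 to 0.725 m from the base axis. Payload 9.7 kg.
Tool frame: the origin (TCP) lies on the mounting face of the last link; the fingertips stand r.tcp_to_tips ahead of it and the grasp point (between the pads) lies 155 mm ahead of it (r.tcp_to_tips is the distance from the TCP to the fingertips, in m); z points along the fingers, y is the line along which they close (so a half turn about z gives the same grasp; the last joint's range is limited). The gripper opens to 85 mm and grips with 20 to 120 N. Pads are 22 mm wide; open, the fingers measure 114 mm over their backs; the gripper's body (76 mm by 85 mm) begins 54 mm behind the grasp point. The pads swing forward as they close: fully open they stand 13 mm farther back than shut.
Start: joints at [-1.13, 0.087, 0.176, 1.66, 0, 1.571], TCP at [0.235, -0.497, 0.405] pointing down, gripper open.
Joint ranges: [-3.13, 3.13], [-0.85, 1.81], [-1.15, 1.24], [-2.2, 2.28], [-1.44, 1.52], [-3.14, 3.14]. Speed limits (rad/s): [2.22, 2.22, 2.57, 3.14, 3.14, 3.14].

## Interface

Orientations are given as a unit quaternion [w, x, y, z].
In Python, from cell import r, cams gives the robot as it stands.
- The arm moves only by the shell command python3 -m crank 'ROWS' [OPENING] [FORCE]. ROWS is a JSON object whose one key "moves" holds a list of rows, each an object of numbers: "x", "y", "z": the shift along the tool's x, y, z in cm; "turn": the turn about the tool's z in degrees. In form: {"moves": [{"x": .., "y": .., "z": .., "turn": ..}, ...]}. A call has 1 to 10 rows; each row is the pose to reach, as a shift and turn from the pose commanded when the call began, along the tool's axes at that moment; what a row does not reach only later rows make up. A row lasts 1/8 s, in which the tool goes at most 62.5 mm and 10.7 degrees, less where a joint would pass 70% of its speed; a pose out of reach is approached as far as the arm can. A call with a gripper value outside its range is refused whole. OPENING is the finger opening in cm, from 0 to 8.54, set as the call begins (- or left out, the last holds). The fingers move at their own pace and stop on an object; FORCE is the grip in N (left out, the last holds). Time passes only in rows, so rows that repeat a pose let the fingers close. It gives the time, the measured TCP pose, the force, the opening and the grip force at its end, in the units of the state.
- r.state(): the state, without advancing time (a new reading comes with each control period).
- cams.camera(name): name is "scene" or "top"; returns the picture (420x560x3 uint8, blue, green, red); there is no depth.
- cams.get_calibration(name): a dict with "fx", "fy", "cx", "cy" (pixels), "k1" (the pictures are not rectified: a ray, as slopes to the right and down, at radius r is drawn at 1 + k1 r^2 times it, then the intrinsics apply), "camera_from_world" (4x4, takes a point from world to camera coordinates). Camera axes: x right, y down, z forward; pixel columns grow to the right and rows downward; lengths in m; the calibration is good to about 2 mm. A picture is of the moment at which its call begins. get_calibration takes no time and is no camera call.
- r.job_done(): hands the job in; it is judged then, once.
The state is a dict: "t": time; "joints": joint angles; "dq": joint speeds; "joint_torque": joint torques, N m; "tool_pos": TCP position; "tool_rot": TCP orientation; "contact_force": force on the tool from outside, world axes, zero at the start; "moment": the same for the moment, N m; "opening": opening from 0.0 (shut) to 1.0 (fully open); "gripper_force": force on a finger pad.
Only numpy, scipy, OpenCV 4.12 (cv2) and the standard library are available. Lean on these libraries where they do the work, as an engineer would, in place of code of your own. Each camera call takes 0.05 s, during which the arm holds its last target. There are 200 camera calls.

## Task

Put the blue bayonet lid on the watch travel canister with its lugs going down through the notches at the white marks, press it down flush against the spring, and turn it clockwise (seen from above) halfway, so that its white pointers stand at the yellow marks and short of the click that comes before the red marks. Finish while still gripping the lid by its bar, keeping it pressed down flush at the yellow marks and still, so that I can check the seal before it is locked; leave the cat, the pot and the shoehorn where they are.

Things in the scene. Friction and masses are not known exactly. Their poses are not given: they have to be found in the camera images.
- lid: Loose round lid, about 0.12 kg, standing plug-down. Origin: centre of the plug's underside, z up. Steel plug 52 mm dia, z=0 to 14. Two brass lugs along +x and -x, reaching 34 mm from the axis, 10 mm wide, z=0 to 5. Blue disc 72 mm dia, z=14 to 20, white pointers towards +x and -x. Same when turned half round: it may go on either way.
- lid_bar (a point): Middle of the lid's black grip bar, 34 mm above the lid's origin: 44 mm long along the lid's x, 14 mm wide in y, from z=20 (disc top) to z=48. Grip it across y.
- canister: Upright dark canister stuck to the dresser, 90 mm dia (foot 94), 62 mm high. Origin: centre of underside. Steel flange inside the mouth, z=57 to 62, opening 58 mm dia, with two notches 15 mm wide at +x and -x reaching 38 mm from the axis; white rim marks there. Red marks 90 degrees clockwise from white. Flush: disc on the flange, lid origin at z=48; lugs clear below the flange up to z=52.
- canister_rim (a point): Centre of the canister's mouth at rim height, 62 mm above the dresser; axes as the canister's.
- yellow_mark (a point): One of the two yellow rim marks (the other is across the mouth), 41 mm from the axis, 45 degrees clockwise from white from above: halfway to red. Turning: a stop blocks anticlockwise from white; clockwise there is light friction, sprung click balls are met at about 58 degrees, hard stop at 90 (locked).
- spring_plate (a point): Resting top centre of the sprung plate in the canister, 55 mm above the dresser, 48 mm dia. It pushes the lid's underside up with 2 N at first touch, about 5.5 N when flush; let go, a turned lid springs up 4 mm, an unturned one 7 mm.
- cat: Small painted ceramic cat on four legs, about 100 x 38 x 97 mm, loose bystander. Origin: centre of its underside.
- pot: Terracotta pot of pebbles, 100 mm dia, 82 mm high, loose bystander. Origin: centre of its underside.
- shoehorn: Folded aluminium shoehorn lying flat, 135 mm long along its x, 32 mm wide, 11 mm thick, loose bystander. Origin: centre of its underside.
Not all that is in view belongs to the job. Several things look just like the lid: the one meant starts farthest to the robot's left.

How it is judged:
On the way, in this order (a step that is already met when the one before it is completed fails the run):
1. the lid has been lifted off the dresser in the fingers (height (world z) of lid above 0.03 m and contact force between the fingers and lid above 1 N), for 0.2 s.
2. the lid is pressed down in the mouth with its pointers at the white marks (z of lid in the frame of canister below 0.052 m and horizontal distance between lid and canister below 0.005 m and angle between the x axis of lid and the x axis of canister, either way round below 0.3 rad), for 0.05 s.
At the end, for the whole second after the job is handed in: Lid gripped (over 2 N) in the mouth, pressed within 2 mm of flush, level within 4 degrees, centred within 5 mm, pointers within 10 degrees of the yellow marks, still; never turned past 65 degrees; cat, pot and shoehorn within 20 mm of their places (z of lid in the frame of canister between 0.045 and 0.05 m and horizontal distance between lid and canister below 0.005 m and angle between lid's own z axis and vertical below 0.07 rad and angle between the x axis of lid and the x axis of canister, either way round between 0.61 and 0.96 rad and linear speed of lid below 0.02 m/s and angular speed of lid below 0.15 rad/s and contact force between the fingers and lid above 2 N and distance of each of cat, pot, shoehorn from where it was at the start of the episode below 0.02 m); the arm keeps its last pose, push and grip.
It fails at once if the inserted lid is turned into the click (past 65 degrees) (z of lid in the frame of canister below 0.055 m and horizontal distance between lid and canister below 0.01 m and angle between the x axis of lid and the x axis of canister, either way round above 1.135 rad).
It fails at once if the cat is knocked over (angle between cat's own z axis and vertical above 0.5 rad).
It also fails if it takes over 45 s, if anything falls off the work surface, if the arm or the gripper's body presses on something with over 40 N, if the wrist force passes 120 N, or if a joint passes its speed limit or range.

## Working session

There is one attempt and no reset: what is moved stays moved. The work goes in short steps, Python scripts to look and compute and a shell command to move; the robot and the scene stay as the last step left them, time stands still between calls to the robot, and variables do not carry over. Pictures are saved under pics/ and viewed, at most 10 in all, crops included, and the job is handed in when it is done.

```bash
mkdir -p pics; ls; python3 - <<'E'
from cell import r,cams
import cv2,numpy as np
for n in("top","scene"):
    cv2.imwrite(f"pics/{n}0.png",cams.camera(n)); c=cams.get_calibration(n)
    print(n,{k:v for k,v in c.items() if k!='camera_from_world'});print(np.round(c['camera_from_world'],3).tolist())
print(r.state(),r.tcp_to_tips)
E
```

```text
pics
top {'fx': 401.0869123053476, 'fy': 401.0869123053476, 'cx': 280.9709450933615, 'cy': 209.72481070503866, 'k1': -0.07819319923643289}
[[-0.027, -0.999, 0.033, -0.068], [-0.987, 0.022, -0.16, 0.568], [0.159, -0.037, -0.987, 0.987], [0.0, 0.0, 0.0, 1.0]]
scene {'fx': 483.2192385928927, 'fy': 483.2192385928927, 'cx': 277.52510850328537, 'cy': 200.20482262888314, 'k1': -0.1158411458643729}
[[-0.629, 0.778, 0.011, 0.426], [0.668, 0.547, -0.504, -0.305], [-0.397, -0.31, -0.864, 1.416], [0.0, 0.0, 0.0, 1.0]]
{'t': 0.1, 'joints': array([-1.13000396e+00,  8.73912244e-02,  1.75206138e-01,  1.65979052e+00,
        9.24262757e-06,  1.57079717e+00]), 'dq': array([ 0.00095859,  0.00097646,  0.00162837, -0.00046547, -0.00026586,
       -0.00154148]), 'joint_torque': array([ 3.90326131e-04, -5.21560514e+01,  4.65652907e+01,  1.60229841e-02,
        5.52224617e-05,  8.02276048e-06]), 'tool_pos': array([ 0.23466162, -0.4974267 ,  0.40405774]), 'tool_rot': array([-5.76385106e-04,  9.75810837e-01,  2.18615788e-01, -1.24395084e-04]), 'contact_force': array([ 0.18698599, -0.37467969,  0.06262436]), 'moment': array([ 0.02087947, -0.02728386, -0.01335478]), 'gripper_force': 0.0, 'opening': 1.001306923547934} 0.1734
```

View pics/top0.png

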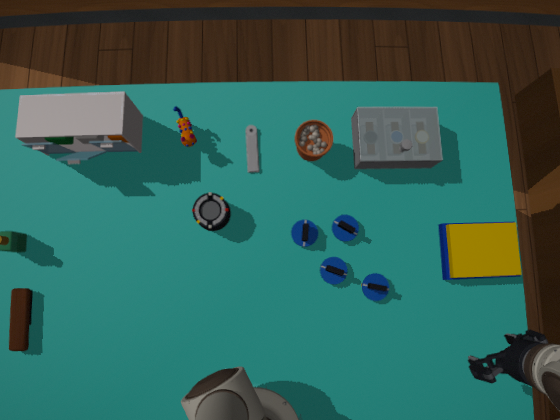

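View pics/scene0.png

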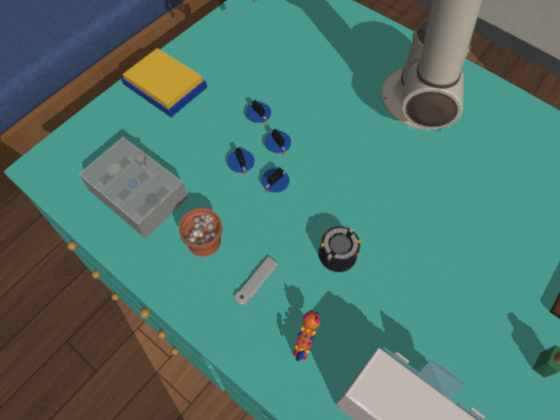

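Lookalikes in the top picture (robot's left is image left): blue lids at (304,233), (345,228), (333,271) and (376,287). The leftmost is (304,233), so that is my choice. The canister is at (211,211), cat (184,130), shoehorn (252,148), pot (314,140). Next is a close crop of the lid and canister, with the measurements.

```bash
cat > h.py <<'E'
import numpy as np,cv2
from cell import r,cams
def ray(n,u,v):
    c=cams.get_calibration(n);a=np.array([(u-c['cx'])/c['fx'],(v-c['cy'])/c['fy']]);s=a.copy()
    for _ in range(20): s=a/(1+c['k1']*(s@s))
    M=c['camera_from_world'];M=np.array(M);R=M[:3,:3]
    return -R.T@M[:3,3],R.T@np.array([s[0],s[1],1])
def at(n,u,v,z):
    o,d=ray(n,u,v);return o+d*(z-o[2])/d[2]
def px(n,p):
    c=cams.get_calibration(n);M=np.array(c['camera_from_world']);q=M[:3,:3]@np.array(p)+M[:3,3];s=q[:2]/q[2]
    s=s*(1+c['k1']*(s@s));return s*c['fx']+[c['cx'],c['cy']]
def crop(im,u,v,w,h,k): return cv2.resize(im[v-h:v+h,u-w:u+w],None,fx=k,fy=k,interpolation=cv2.INTER_CUBIC)
E
python3 - <<'E'
from h import *
t=cv2.imread("pics/top0.png");s=cv2.imread("pics/scene0.png")
a=np.vstack([np.hstack([crop(t,304,233,25,18,8),crop(t,211,211,25,18,8)]),np.hstack([crop(s,275,181,25,18,8),crop(s,341,246,25,18,8)])])
cv2.imwrite("pics/crop0.png",a)
for n,im in(("top",t),("scene",s)):
    hsv=cv2.cvtColor(im,cv2.COLOR_BGR2HSV);m=cv2.inRange(hsv,(105,150,60),(125,255,255))
    m=cv2.morphologyEx(m,cv2.MORPH_CLOSE,np.ones((9,9)))
    for c in cv2.findContours(m,0,1)[0]:
        A=cv2.contourArea(c)
        if 250<A<1200:
            e=cv2.fitEllipse(c);print(n,np.round(e[0],1),A,np.round(e[1],1),np.round(at(n,*e[0],.02),4))
E
```

```text
top [375.  286.5] 513.5 [25.2 26.1] [ 0.3631 -0.322   0.02  ]
top [333.4 270.1] 517.5 [25.1 26.3] [ 0.4089 -0.2147  0.02  ]
top [455.9 251. ] 315.5 [32.7 61.4] [ 0.4484 -0.5491  0.02  ]
top [304.3 232.8] 489.5 [24.8 25.2] [ 0.5082 -0.1423  0.02  ]
top [345.  227.6] 476.5 [24.4 25. ] [ 0.5192 -0.251   0.02  ]
scene [274.8 180.3] 430.0 [21.  26.7] [ 0.5126 -0.1429  0.02  ]
scene [240.5 160.7] 414.5 [20.6 25.8] [ 0.5222 -0.2513  0.02  ]
scene [277.6 141.7] 385.5 [19.6 25.3] [ 0.4119 -0.2153  0.02  ]
scene [258.1 112.5] 323.5 [17.4 24.6] [ 0.367 -0.322  0.02 ]
scene [174.5 132.3] 448.0 [53.3 55.9] [ 0.5654 -0.4546  0.02  ]
```

View pics/crop0.png

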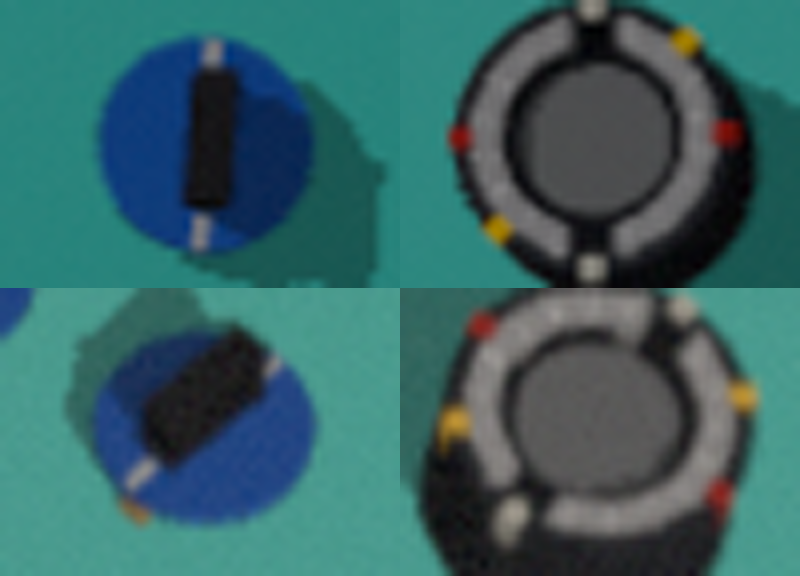

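The crop confirms lid (304,233), with pointers at about (305,219) and (304,245). The canister's white marks are at about (210,194) and (210,226), and its yellow marks at (221,198) and (198,221). Next I fit both poses.

```bash
python3 - <<'E'
from h import *
from scipy.optimize import least_squares
f=lambda o,u,v:((u+.5)/8-.5+o[0],(v+.5)/8-.5+o[1])
T=(186,193);S=(316,228)
can={'top':[f(T,*p) for p in[(193,8),(285,41),(327,134),(192,267),(98,230),(60,138)]],
'scene':[f(S,*p) for p in[(112,224),(55,135),(82,38),(282,20),(343,108),(319,206)]]}
def pts(x,rad,angs,z): return [(x[0]+rad*np.cos(x[2]+np.radians(a)),x[1]+rad*np.sin(x[2]+np.radians(a)),z) for a in angs]
A=[0,-45,-90,180,135,90]
def fit(obs,rad,angs,z,x0):
    g=lambda x:np.concatenate([px(n,p)-o for n in obs for p,o in zip(pts(x,rad,angs,z),obs[n])])
    s=least_squares(g,x0);print(list(obs),np.round(s.x,4),np.degrees(s.x[2]).round(2),'rms px',np.sqrt(np.mean(s.fun**2)).round(2),np.round(s.fun,1).tolist());return s.x
for k in(['top'],['scene'],['top','scene']): fit({n:can[n] for n in k},.041,A,.062,[.55,.1,0])
L=(279,215);M=(250,163)
lid={'top':[f(L,*p) for p in[(213,40),(200,248)]],'scene':[f(M,*p) for p in[(128,200),(278,74)]]}
for k in(['top'],['scene'],['top','scene']): fit({n:lid[n] for n in k},.0355,[0,180],.02,[.51,-.14,0])
# bar top corners (top view) z=.048
B=[(192,68),(238,73),(230,208),(184,205)]
q=np.array([at('top',*f(L,*p),.048)[:2] for p in B]);print(q.round(4).tolist(),q.mean(0))
print('cat,pot,horn',[at('top',*p).round(3)[:2].tolist() for p in[(184,130,.08),(314,140,.082),(252,148,.011)]])
from scipy.spatial.transform import Rotation as R
q=r.state()['tool_rot'];print(R.from_quat(q,scalar_first=True).as_matrix().round(4))
E
```

```text
['top'] [ 0.5685  0.0994 -0.0026] -0.15 rms px 0.27 [0.0, 0.1, -0.1, 0.4, -0.6, -0.1, 0.0, -0.3, 0.3, -0.2, 0.4, 0.1]
['scene'] [ 0.5697  0.0974 -0.0055] -0.31 rms px 0.29 [0.3, -0.2, 0.4, -0.1, 0.3, 0.2, -0.2, 0.3, -0.5, 0.1, -0.4, -0.2]
['top', 'scene'] [ 0.5692  0.0983 -0.0041] -0.24 rms px 0.44 [0.5, -0.1, 0.4, 0.2, -0.2, -0.3, 0.4, -0.5, 0.7, -0.4, 0.8, -0.2, 0.8, -0.1, 0.8, -0.1, 0.7, 0.3, 0.3, 0.4, -0.1, 0.1, 0.1, -0.2]
['top'] [ 0.509  -0.1426 -0.0989] -5.67 rms px 0.29 [0.0, -0.4, -0.0, 0.4]
['scene'] [ 0.5105 -0.1439 -0.0949] -5.44 rms px 0.36 [-0.3, 0.4, 0.3, -0.4]
['top', 'scene'] [ 0.5097 -0.1433 -0.0972] -5.57 rms px 0.42 [0.3, -0.7, 0.2, 0.1, 0.0, 0.3, 0.7, -0.4]
[[0.5305, -0.1361], [0.5285, -0.1509], [0.4853, -0.1467], [0.4866, -0.132]] [ 0.50773271 -0.14142961]
cat,pot,horn [[0.775, 0.164], [0.741, -0.17], [0.745, -0.008]]
[[ 9.044e-01  4.267e-01 -5.000e-04]
 [ 4.267e-01 -9.044e-01  1.100e-03]
 [ 0.000e+00 -1.200e-03 -1.000e+00]]
```

```bash
python3 -m crank '{"moves":[{"x":4,"y":-2,"z":0,"turn":-10},{"x":9,"y":-4.5,"z":0,"turn":-20},{"x":14,"y":-7,"z":0,"turn":-30},{"x":19,"y":-9.5,"z":2,"turn":-40},{"x":24,"y":-12,"z":4,"turn":-50},{"x":29,"y":-14.5,"z":6,"turn":-60},{"x":34,"y":-17,"z":8,"turn":-70},{"x":38,"y":-19.3,"z":9,"turn":-80},{"x":39.9,"y":-20.3,"z":10,"turn":-90},{"x":39.9,"y":-20.3,"z":10,"turn":-100}]}' 5 40
python3 -m crank '{"moves":[{"turn":-10},{"turn":-20},{"turn":-30},{"turn":-40},{"turn":-49},{"turn":-49},{"turn":-49}]}'
cat > st.py <<'E'
from h import *
from scipy.spatial.transform import Rotation as R
def st():
    s=r.state();M=R.from_quat(s['tool_rot'],scalar_first=True).as_matrix()
    yaw=np.degrees(np.arctan2(M[1,0],M[0,0]))
    print('t',s['t'],'pos',s['tool_pos'].round(4),'yaw',yaw.round(2),'tilt',np.degrees(np.arccos(-M[2,2])).round(2),'F',s['contact_force'].round(1),'op',round(s['opening'],3),'g',round(s['gripper_force'],1),'j',s['joints'].round(2))
    return s,M
def to(x,y,z,yaw):
    s,M=st();print('cm xyz',(100*M.T@(np.array([x,y,z])-s['tool_pos'])).round(2),'turn',np.round((np.degrees(np.arctan2(M[1,0],M[0,0]))-yaw+180)%360-180,2))
E
python3 -c "
from st import *
to(.5095,-.143,.198,174.4)"
```

```text
t: 1.35
tool_pos: [0.5095, -0.142, 0.3031]
tool_rot: [-0.001, 0.456, 0.89, -0.0]
contact_force: [-0.7, -0.4, -0.0]
opening: 0.584
gripper_force: 0.0
t 1.35 pos [ 0.5095 -0.142   0.3031] yaw 125.73 tilt 0.14 F [-0.7 -0.4 -0. ] op 0.584 g 0.0 j [-0.27  0.02 -0.09  1.46  0.    0.68]
cm xyz [-0.1  -0.04 10.51] turn -48.67invalid input
```

```bash
python3 -m crank '{"moves":[{"x":0,"y":0,"z":0,"turn":-10},{"x":-0.1,"y":0,"z":1,"turn":-20},{"x":-0.1,"y":0,"z":2,"turn":-30},{"x":-0.1,"y":0,"z":3,"turn":-40},{"x":-0.1,"y":0,"z":4,"turn":-48.7},{"x":-0.1,"y":0,"z":5,"turn":-48.7},{"x":-0.1,"y":0,"z":5,"turn":-48.7}]}' >/dev/null
python3 - <<'E'
from st import *
to(.5095,-.143,.198,174.4)
t=cams.camera('top');s=cams.camera('scene')
cv2.imwrite('pics/c1.png',np.hstack([crop(t,304,228,35,35,8),crop(s,275,175,35,35,8)])[:, :1120][::1])
im=cv2.imread('pics/c1.png');cv2.imwrite('pics/c1.png',cv2.resize(im,(800,400)))
E
```

```text
t 2.225 pos [ 0.5092 -0.1443  0.2537] yaw 173.77 tilt 0.1 F [-0.3 -0.4 -0.1] op 0.585 g 0.0 j [-0.28  0.03 -0.17  1.37  0.   -0.17]
cm xyz [-0.02  0.13  5.57] turn -0.63
```

View pics/c1.png

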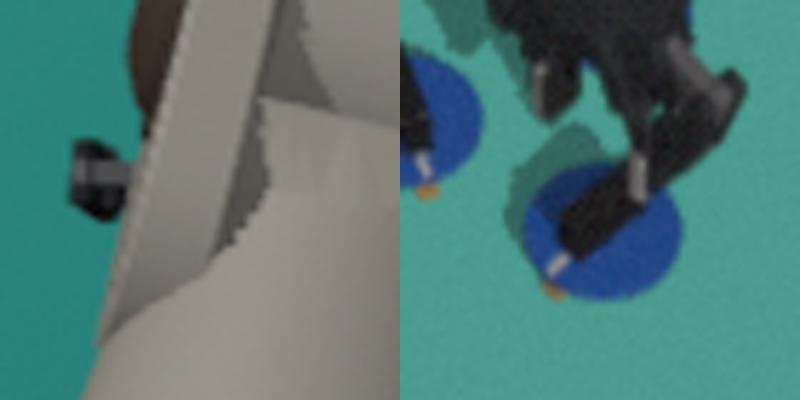

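Top (left half) shows the arm hiding the lid. In scene (right half), the open fingers hang above the chosen lid's bar, astride it. I'll descend and close.

```bash
python3 -m crank '{"moves":[{"x":0,"y":0.13,"z":2,"turn":-0.6},{"x":0,"y":0.13,"z":4,"turn":-0.6},{"x":0,"y":0.13,"z":5,"turn":-0.6},{"x":0,"y":0.13,"z":5.5,"turn":-0.6},{"x":0,"y":0.13,"z":5.5,"turn":-0.6},{"x":0,"y":0.13,"z":5.5,"turn":-0.6}]}' >/dev/null
python3 -c "
from st import *
to(.5095,-.143,.198,174.4)"
python3 -m crank '{"moves":[{"x":0,"y":0,"z":0,"turn":0},{"x":0,"y":0,"z":0,"turn":0},{"x":0,"y":0,"z":0,"turn":0},{"x":0,"y":0,"z":0,"turn":0},{"x":0,"y":0,"z":0,"turn":0},{"x":0,"y":0,"z":0,"turn":0}]}' 0 60
python3 -c "
from st import *
to(.5095,-.143,.198,174.4)"
```

```text
t 3.075 pos [ 0.5099 -0.1432  0.2004] yaw 174.55 tilt 0.06 F [-0.4 -0.   0. ] op 0.584 g 0.0 j [-0.27  0.06 -0.25  1.26  0.   -0.18]
cm xyz [0.04 0.01 0.24] turn 0.15
t: 3.82
tool_pos: [0.5098, -0.1432, 0.2001]
tool_rot: [0.0, 0.047, 0.999, -0.0]
contact_force: [0.2, -0.3, 5.2]
opening: 0.148
gripper_force: 59.3
t 3.825 pos [ 0.5098 -0.1432  0.2001] yaw 174.56 tilt 0.05 F [ 0.2 -0.3  5.2] op 0.148 g 59.3 j [-0.27  0.06 -0.25  1.26  0.   -0.18]
cm xyz [0.03 0.01 0.21] turn 0.16
```

```bash
python3 -m crank '{"moves":[{"x":0,"y":0,"z":-1,"turn":0},{"x":0,"y":0,"z":-3,"turn":0},{"x":0,"y":0,"z":-6,"turn":0},{"x":0,"y":0,"z":-9,"turn":0},{"x":0,"y":0,"z":-10,"turn":0},{"x":0,"y":0,"z":-10,"turn":0},{"x":0,"y":0,"z":-10,"turn":0}]}'
python3 -c "
from st import *
to(.569,.0985,.32,179.76)"
```

```text
t: 4.7
tool_pos: [0.5094, -0.143, 0.2983]
tool_rot: [-0.001, 0.047, 0.999, 0.0]
contact_force: [-0.3, -0.2, -1.4]
opening: 0.149
gripper_force: 58.5
t 4.7 pos [ 0.5094 -0.143   0.2983] yaw 174.56 tilt 0.12 F [-0.3 -0.2 -1.4] op 0.149 g 58.5 j [-0.27  0.02 -0.09  1.45  0.   -0.18]
cm xyz [-3.64 24.61 -2.17] turn -5.2
```

```bash
python3 -m crank '{"moves":[{"x":-0.5,"y":3,"z":-0.5,"turn":-1},{"x":-1,"y":7,"z":-0.5,"turn":-2},{"x":-1.7,"y":11.5,"z":-0.5,"turn":-3},{"x":-2.4,"y":16,"z":-0.5,"turn":-4},{"x":-3,"y":20,"z":-0.5,"turn":-5},{"x":-3.4,"y":23,"z":-0.5,"turn":-5.2},{"x":-3.6,"y":24.5,"z":-0.5,"turn":-5.2},{"x":-3.6,"y":24.6,"z":-0.5,"turn":-5.2},{"x":-3.6,"y":24.6,"z":-0.5,"turn":-5.2}]}' >/dev/null
python3 - <<'E'
from st import *
to(.569,.0985,.30,179.76)
t=cams.camera('top');s=cams.camera('scene')
cv2.imwrite('pics/s2.png',s);cv2.imwrite('pics/t2.png',t)
u,v=map(int,px('scene',(.569,.0985,.09)));a,b=map(int,px('top',(.569,.0985,.09)));print(u,v,a,b)
cv2.imwrite('pics/c2.png',np.hstack([crop(t,a,b,33,40,6),crop(s,u,v,33,40,6)]))
E
```

```text
t 5.825 pos [0.5687 0.0975 0.3044] yaw 179.72 tilt 0.04 F [ 1.   0.  -0.8] op 0.147 g 58.6 j [ 0.17  0.14  0.04  1.47 -0.    0.17]
cm xyz [-0.03  0.1   0.44] turn -0.04
342 237 208 207
```

View pics/c2.png

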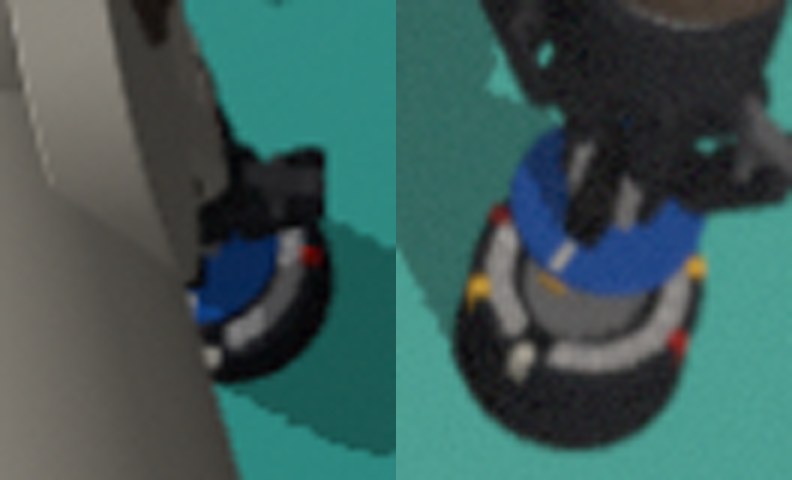

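Lid is held above the mouth. In scene, the near pointer is at about (335,242) and the canister's near white mark at about (329,256). Next I fit the held disc in scene to check its in-hand offset relative to the canister.

```bash
python3 - <<'E'
from st import *
s=cv2.imread('pics/s2.png')
# near pointer outer end in scene
p=at('scene',335.1,241.4,.124);print('pointer tip',p.round(4),'pred',(.5687+.0355,.0975,.124), px('scene',(.5687+.0355,.0975,.124)))
hsv=cv2.cvtColor(s,cv2.COLOR_BGR2HSV);m=cv2.inRange(hsv,(105,130,40),(125,255,255))
sub=m[200:260,300:380];n,l,stt,c=cv2.connectedComponentsWithStats(sub);k=1+np.argmax(stt[1:,4]);ys,xs=np.where(l==k);print('blob',xs.min()+300,xs.max()+300,ys.min()+200,ys.max()+200)
def ext(x,y,z0):
    P=np.array([px('scene',(x+.036*np.cos(a),y+.036*np.sin(a),z)) for a in np.linspace(0,6.28,180) for z in(z0+.014,z0+.02)])
    return P.min(0).round(1),P.max(0).round(1)
for z0 in(.100,.104,.108): print(z0,ext(.5687,.0975,z0))
print('scene-fit canister .5697 .0974; disc xmin/xmax shift per mm', ext(.5687,.0985,.104),ext(.5697,.0975,.104))
E
```

```text
pointer tip [0.6032 0.0975 0.124 ] pred (0.6042, 0.0975, 0.124) [334.81714839 241.71320556]
blob 337 359 230 245
0.1 (array([327.4, 216.6]), array([360.4, 247.2]))
0.104 (array([327.5, 215.8]), array([360.7, 246.4]))
0.108 (array([327.7, 214.9]), array([361. , 245.7]))
scene-fit canister .5697 .0974; disc xmin/xmax shift per mm (array([327.9, 216. ]), array([361. , 246.7])) (array([327.3, 216.1]), array([360.4, 246.8]))
```

```bash
python3 -m crank '{"moves":[{"x":-0.03,"y":0.08,"z":1,"turn":0},{"x":-0.03,"y":0.08,"z":2.5,"turn":0},{"x":-0.03,"y":0.08,"z":3.5,"turn":0},{"x":-0.03,"y":0.08,"z":3.9,"turn":0},{"x":-0.03,"y":0.08,"z":3.9,"turn":0},{"x":-0.03,"y":0.08,"z":3.9,"turn":0}]}' >/dev/null
python3 -c "
from st import *
to(.569,.0983,.2481,179.76)"
python3 -m crank '{"moves":[{"x":0,"y":0,"z":0.2,"turn":0},{"x":0,"y":0,"z":0.4,"turn":0},{"x":0,"y":0,"z":0.6,"turn":0},{"x":0,"y":0,"z":0.8,"turn":0},{"x":0,"y":0,"z":0.8,"turn":0}]}' >/dev/null
python3 -c "
from st import *
to(.569,.0983,.2481,179.76)"
```

```text
t 6.675 pos [0.5692 0.0992 0.2662] yaw 179.76 tilt 0.04 F [ 0.  -0.2 -1.1] op 0.151 g 58.6 j [ 0.17  0.14 -0.03  1.4  -0.    0.18]
cm xyz [ 0.02 -0.09  1.81] turn 0.0
t 7.3 pos [0.569  0.0991 0.2574] yaw 179.76 tilt 0.02 F [-0.1 -0.  -1.7] op 0.15 g 58.6 j [ 0.17  0.15 -0.04  1.38 -0.    0.18]
cm xyz [ 0.   -0.08  0.93] turn -0.0
```

```bash
python3 -m crank '{"moves":[{"x":0,"y":-0.06,"z":0.2,"turn":0},{"x":0,"y":-0.06,"z":0.4,"turn":0},{"x":0,"y":-0.06,"z":0.6,"turn":0},{"x":0,"y":-0.06,"z":0.8,"turn":0},{"x":0,"y":-0.06,"z":0.9,"turn":0},{"x":0,"y":-0.06,"z":0.9,"turn":0}]}' >/dev/null
python3 -c "
from st import *
to(.569,.0983,.2481,179.76)"
```

```text
t 8.05 pos [0.5691 0.0985 0.2489] yaw 179.75 tilt 0.02 F [-1.2 -1.   4.3] op 0.146 g 59.1 j [ 0.17  0.15 -0.06  1.36 -0.    0.18]
cm xyz [ 0.01 -0.02  0.08] turn -0.01
```

```bash
python3 -m crank '{"moves":[{"x":0,"y":0,"z":0.05,"turn":0},{"x":0,"y":0,"z":0.1,"turn":0},{"x":0,"y":0,"z":0.1,"turn":0}]}' >/dev/null
python3 -c "
from st import *
to(.569,.0983,.2481,179.76)"
```

```text
t 8.425 pos [0.5692 0.0985 0.2481] yaw 179.75 tilt 0.04 F [-1.8 -1.6  5.8] op 0.151 g 59.6 j [ 0.17  0.15 -0.06  1.36 -0.    0.18]
cm xyz [ 0.02 -0.02  0.  ] turn -0.01
```

```bash
python3 -m crank '{"moves":[{"x":0,"y":0,"z":0.05,"turn":2},{"x":0,"y":0,"z":0.05,"turn":5},{"x":0,"y":0,"z":0.05,"turn":8},{"x":0,"y":0,"z":0.05,"turn":12},{"x":0,"y":0,"z":0.05,"turn":15},{"x":0,"y":0,"z":0.05,"turn":15}]}' >/dev/null
python3 -c "
from st import *
to(.569,.0983,.2479,134.76)
print(r.state()['moment'])"
```

```text
t 9.175 pos [0.5694 0.0986 0.2481] yaw 164.71 tilt 0.1 F [ 0.7 -1.   8.6] op 0.154 g 60.0 j [ 0.17  0.15 -0.06  1.36  0.    0.44]
cm xyz [ 0.03 -0.04  0.02] turn 29.95
[-0.16145468  0.15522299 -0.07943429]
```

```bash
python3 -m crank '{"moves":[{"x":0,"y":0,"z":0.02,"turn":4},{"x":0,"y":0,"z":0.02,"turn":8},{"x":0,"y":0,"z":0.02,"turn":12},{"x":0,"y":0,"z":0.02,"turn":16},{"x":0,"y":0,"z":0.02,"turn":20},{"x":0,"y":0,"z":0.02,"turn":24},{"x":0,"y":0,"z":0.02,"turn":27},{"x":0,"y":0,"z":0.02,"turn":30},{"x":0,"y":0,"z":0.02,"turn":30},{"x":0,"y":0,"z":0.02,"turn":30}]}' >/dev/null
python3 - <<'E'
from st import *
to(.569,.0983,.2481,134.76)
print(r.state()['moment'])
t=cams.camera('top');s=cams.camera('scene')
u,v=map(int,px('scene',(.569,.0985,.06)));a,b=map(int,px('top',(.569,.0985,.06)))
cv2.imwrite('pics/c3.png',np.hstack([crop(t,a,b,28,32,7),crop(s,u,v,28,32,7)]))
E
```

```text
t 10.425 pos [0.5694 0.0987 0.2481] yaw 134.75 tilt 0.12 F [-0.9 -0.3  9.8] op 0.147 g 60.1 j [ 0.17  0.15 -0.06  1.36  0.    0.96]
cm xyz [ 0.   -0.05 -0.  ] turn -0.01
[-0.15670131  0.16994685 -0.13182769]
```

View pics/c3.png

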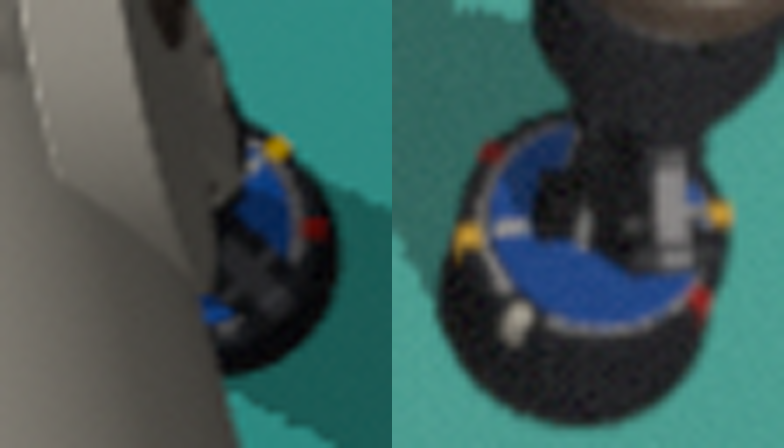

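The crop shows the disc seated level inside the rim. In scene, the white pointers line up with the yellow marks: pointer at crop (512,230) against mark (468,238). In top, pointer (253,155) stands beside mark (279,147). The push is about 10 N and the grip 60 N, so I'm handing in.

```bash
python3 -c "
from st import *
st(); print(r.job_done()); st()"
```

```text
t 10.525 pos [0.5694 0.0986 0.2481] yaw 134.75 tilt 0.12 F [-0.4 -0.7  9. ] op 0.151 g 60.1 j [ 0.17  0.15 -0.06  1.36  0.    0.96]
the job is handed in; nothing more can be done
None
the job is handed in; nothing more can be done
```

The leftmost lid is on the canister, pressed flush and turned 45° clockwise to the yellow marks. The gripper is still holding it by the bar. The job was handed in at 10.5 s, and no verdict was returned.

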